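Fit the snap ring on the idler shaft

TASK

Squeeze the two eyes of the red-eyed snap ring together so that it spreads, lower it over the end of the idler pulley's upright shaft, and let it contract into the groove just above the pulley, lying flat on the pulley. Do not force the ring on unspread, and leave the larger blue-eyed ring where it lies.

Things in the scene. Friction and masses are not known exactly. Their poses are not given: they have to be found in the camera images.
- red_ring: Snap ring of 4 mm yellow-plated spring wire, two upright red eye plates, about 60 g, lying flat. Origin: centre of its circle, at the underside; z up, x toward the eyes. Circle 21 mm inside relaxed, passes a 35 mm bar when fully spread. Coil (16 mm wide, 11 mm high) 36 mm behind the centre. The arms cross between circle and eyes, up to 9.5 mm above the underside: keep fingertips higher.
- red_ring_eyes (a point): Where to grip the red ring: midway between its eyes, 33 mm ahead of its centre, 34 mm above its underside; axes as the ring's. Eye plates 12 mm wide (x), 4 thick, 43 tall. Relaxed: at y = +-24 mm, toed out, 57 mm over all. Pinched along y (5 N at first, 10 N at the end; grip 20 to 40 N) they move 4 mm ahead and stop parallel, 16 mm over all. Let go, they spring apart.
- red_ring_arm_a (a joint): Spread of the red ring: angle of each arm about the coil (both move alike); 0 relaxed with the eyes apart, 0.27 rad fully spread with the eyes pinched together.
- groove (a point): Foot of the groove on the idler's fixed upright shaft: on its axis, level with the top of the pulley (56 mm wide), 50 mm above the desk; z up. Groove 20 mm in diameter, 10 high; above it the head, 25 mm in diameter for 4 mm, then tapering to 12 mm, ends 21 mm above this point. Base plate 90 x 90 mm. The ring may point any way.
- blue_ring: The wrong ring: same kind, blue eyes, a fifth larger in plan. Origin: centre of its circle, at the underside; z up, x toward its eyes. It stays where it lies.
There are look-alikes about, which are no part of the job. Leave any black look-alike of the red_ring alone.

How it is judged:
On the way:
1. the red-eyed ring is held spread over the end of the shaft (value of joint red_ring_arm_a above 0.15 rad and horizontal distance between red_ring and groove below 0.012 m and z of red_ring in the frame of groove between 0.012 and 0.15 m), for 0.1 s.
At the end, for the whole second after the job is handed in: The red-eyed ring is contracted in the groove (spread under 0.035 rad), centred on the shaft within 8 mm, its underside within -4 to +6 mm of the pulley's top face, level within 10 degrees, at rest and let go (horizontal distance between red_ring and groove below 0.008 m and z of red_ring in the frame of groove between -0.004 and 0.006 m and angle between red_ring's own z axis and vertical below 0.17 rad and value of joint red_ring_arm_a below 0.035 rad and linear speed of red_ring below 0.02 m/s); the robot touches nothing.
It fails at once if the blue-eyed ring is moved more than 20 mm (distance of blue_ring from where it was at the start of the episode above 0.02 m).
It also fails if it takes over 35 s, if anything falls off the work surface, if the arm or the gripper's body presses on something with over 40 N, if the wrist force passes 120 N, or if a joint passes its speed limit or range.

ROBOT

A 6-joint arm with a two-finger parallel gripper is mounted at the origin on a cart in front of the work surface, level with it; the furniture and walls round the work are solid. World frame = base frame: x ahead of the robot, y to its left, z up, the work surface at z = 0. Lengths are in m, angles in rad, forces in N, time in s.
With the tool pointing down it reaches from about 0.275 to 0.875 m from the base axis. Payload 12.5 kg.
Tool frame: the origin (TCP) lies at the very end of the fingers, on their centre line; the grasp point (between the pads) lies 19 mm behind it; z points along the fingers, y is the direction in which the jaws open and shut (so a half turn about z gives the same grasp; the last joint's range is limited). The gripper opens to 85 mm and grips with 20 to 120 N. Pads are 22 mm wide; open, the fingers measure 114 mm over their backs; the gripper's body (76 mm by 85 mm) begins 54 mm behind the grasp point. The pads swing forward as they close: fully open they stand 13 mm farther back than shut.
Start: joints at [-1.432, 0.351, 1.652, -0, 1.139, -0.085], TCP at [0.122, -0.536, 0.231] pointing down, gripper open.
Joint ranges: [-2.75, 2.75], [-0.79, 2.1], [0.01, 2.65], [-1.57, 4.71], [0.07, 3.14], [-2.87, 2.87]. Speed limits (rad/s): [2.22, 2.22, 2.79, 3.14, 3.14, 3.14].

INTERFACE

Orientations are given as a 3x3 rotation matrix whose columns are the frame's x, y, z axes.
In Python, from bench import bot gives the robot as it stands. The module is installed in compiled form; this text tells all that it offers.
- The arm moves only by the tool jog_arm, never from a script. Its argument "motion" is a list of rows, each a list of 5 numbers: the finger opening in mm, from 0 to 85.4, then the shift along the tool's x, y, z in mm, then the turn about the tool's z in degrees. A call has 1 to 12 rows; each row shifts and turns the commanded pose from where the row before left it, along the tool's axes as they then stand; what a row does not reach is not made up. A row lasts 1/12 s, in which the tool goes at most 41.7 mm and 7.16 degrees, less where a joint would pass 70% of its speed; a pose out of reach is approached as far as the arm can. A call is refused whole if a number of a shift passes 41.7 or a number of a turn 7.16, either way. A call with a gripper value outside its range is refused whole. The fingers move at their own pace and stop on an object; the grip force is fixed at half the most. Time passes only in rows, so rows that do not move let the fingers close. It gives the time, the measured TCP pose, the force and the opening at its end, in the units of the state.
- bot.get_obs(): the state, without advancing time (a new reading comes with each control period).
- bot.snapshot(name): name is "scene" or "top"; returns the picture (420x560x3 uint8, blue, green, red); there is no depth.
- bot.camera_info(name): a dict with "intrinsics" (3x3 intrinsics, pixels), "view" (4x4, takes a point from world to camera coordinates). Camera axes: x right, y down, z forward; pixel columns grow to the right and rows downward; lengths in m; the calibration is good to about 2 mm. A picture is of the moment at which its call begins. camera_info takes no time and is no camera call.
- bot.hand_in(): hands the job in, once; it reports no verdict.
Trained networks look in the newest picture that a camera, given by its name, has taken for a name from the list of things; names that differ only in an ending like _2 or _b are one class to them, and where a whole thing is asked for, a point or a joint stands for the part that bears it (a point fixed in the world has none). Each returns a list of dicts, best first, with "p" (0 to 1); they miss things now and then, are a little off and sometimes report something else, mostly with a low value. They report only what shows in the picture. A call takes as long as a camera call. They do not tell look-alikes from the thing itself.
- bot.outline_of(camera, thing): "mask" (420x560 bool, what is visible of it) and "bbox" ([left, top, width, height] in pixels, round what is visible of it).
- bot.place_of(camera, thing): "point" ([column, row] in pixels: a listed point, or the origin of a listed thing).
The state is a dict: "clock": time; "joints": joint angles; "joint_velocities": joint speeds; "joint_efforts": joint torques, N m; "position": TCP position; "eef_rot": TCP orientation; "ft_force": force on the tool from outside, world axes, zero at the start; "wrist_torque": the same for the moment, N m; "width": opening from 0.0 (shut) to 1.0 (fully open).
Only numpy, scipy, OpenCV 4.12 (cv2) and the standard library are available. Lean on these libraries where they do the work, as an engineer would, in place of code of your own. Each camera call takes 0.05 s, during which the arm holds its last target.

## Working session

There is one attempt and no reset: what is moved stays moved. The work goes in short steps, Python scripts to look and compute and a tool call to move; the robot and the scene stay as the last step left them, time stands still between calls to the robot, and variables do not carry over. Pictures are saved under pics/ and viewed, and the job is handed in when it is done.

Besides the shell and the picture viewer there is one more tool, called after ">>>" as name([rows], argument=value, ...), one row to a line, values as JSON. jog_arm: Moves the arm, as the interface text tells. Its arguments: {"type":"object","properties":{"motion":{"type":"array"}},"required":["motion"]}

```bash
mkdir -p pics
python3 - <<'E'
from bench import bot
import cv2,numpy as np
for c in("scene","top"):
    cv2.imwrite(f"pics/{c}0.png",bot.snapshot(c)); i=bot.camera_info(c); print(c,np.round(i["intrinsics"],1).tolist(),np.round(i["view"],4).tolist())
    for t in("red_ring","red_ring_eyes","groove","blue_ring"):
        print(t,[(round(d["p"],2),np.round(d["point"],1).tolist()) for d in bot.place_of(c,t)])
o=bot.get_obs();print(o["clock"],o["position"],o["eef_rot"],o["ft_force"],o["width"])
E
```

```text
scene [[500.7, 0.0, 274.2], [0.0, 500.7, 200.9], [0.0, 0.0, 1.0]] [[-0.5782, -0.8158, 0.0156, 0.3587], [-0.4926, 0.3338, -0.8037, 0.2427], [0.6504, -0.4724, -0.5948, 0.6649], [0.0, 0.0, 0.0, 1.0]]
red_ring [(0.88, [213.6, 264.5]), (0.73, [323.5, 197.4])]
red_ring_eyes [(0.92, [312.1, 187.6]), (0.68, [207.9, 237.4])]
groove [(0.77, [376.0, 149.1])]
blue_ring [(0.92, [298.4, 225.5])]
top [[433.3, 0.0, 273.6], [0.0, 433.3, 213.3], [0.0, 0.0, 1.0]] [[0.0132, -0.9998, -0.0156, 0.078], [-0.9832, -0.0101, -0.1825, 0.4884], [0.1823, 0.0178, -0.9831, 0.807], [0.0, 0.0, 0.0, 1.0]]
red_ring [(0.76, [324.6, 217.0]), (0.6, [194.5, 234.5])]
red_ring_eyes [(0.55, [311.3, 214.0]), (0.49, [195.0, 213.6])]
groove [(0.55, [409.7, 207.9])]
blue_ring [(0.7, [279.0, 240.1])]
0.5 [ 0.1220844  -0.53624001  0.23125311] [[ 9.75064037e-01  2.21923690e-01  1.70147969e-05]
 [ 2.21923688e-01 -9.75064033e-01  9.53629726e-05]
 [ 3.77538192e-05 -8.92090185e-05 -9.99999995e-01]] [-0.34017641  0.32517618  0.30463426] 0.9990489329932295
```

View pics/scene0.png

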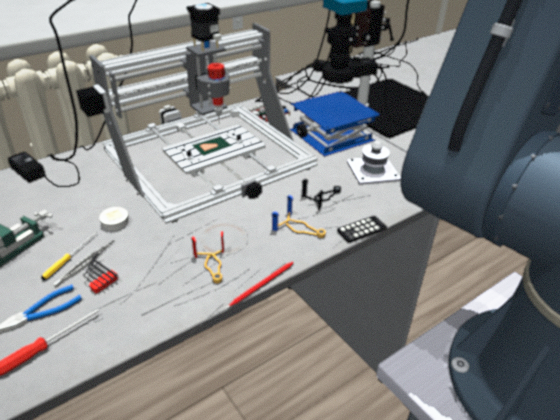

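View pics/top0.png

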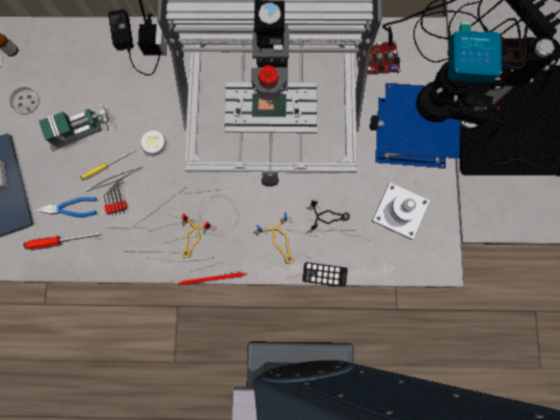

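Run:
```python
import cv2,numpy as np
s=cv2.imread("pics/scene0.png")[150:310,160:360]; t=cv2.imread("pics/top0.png")[170:290,150:350]
s=cv2.resize(s,None,fx=3.7,fy=3.7,interpolation=2);t=cv2.resize(t,None,fx=4,fy=4,interpolation=2)
cv2.imwrite("pics/sc0.png",s);cv2.imwrite("pics/tc0.png",t)
```

```text
(no output)
```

View pics/sc0.png

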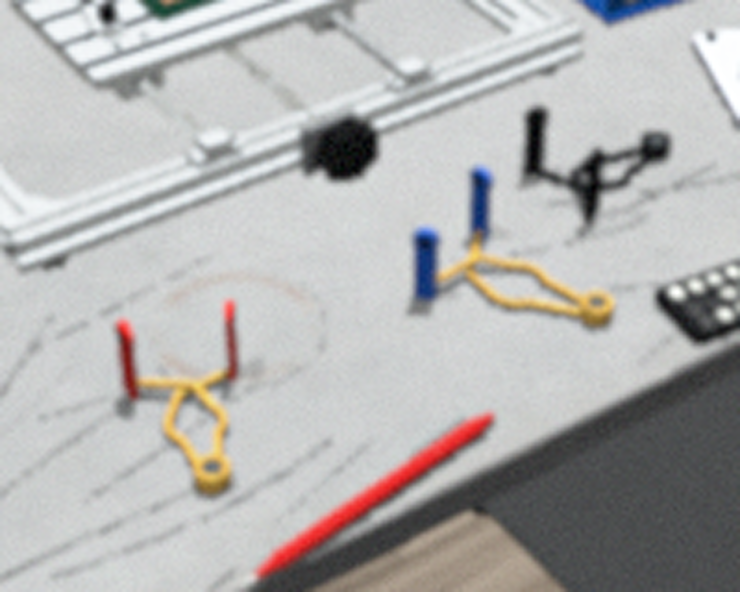

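View pics/tc0.png

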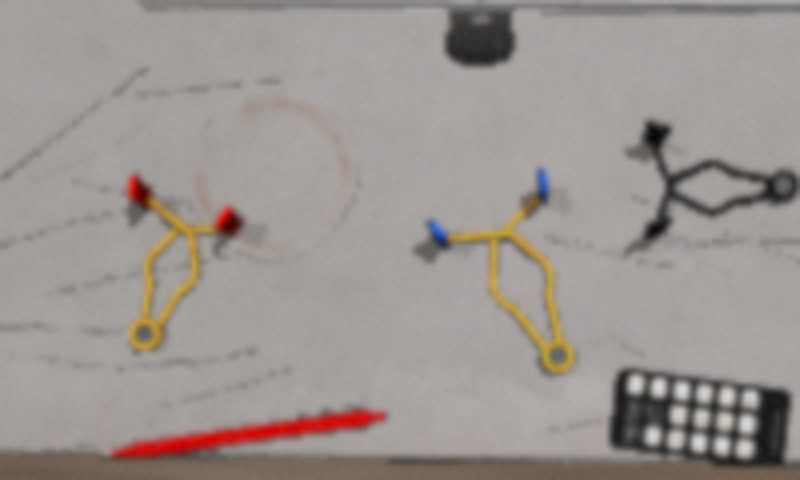

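The candidates are the red-eyed yellow ring at scene (213,264) / top (195,234), the blue-eyed one at scene (298,225) / top (279,240), and the black look-alike at scene (323,197) / top (325,217). The crops confirm that the ring with red plates and yellow wire is the left one. The pulley on the white plate is at top (405,207). Next I'll fit its pose.

```bash
cat > h.py <<'E'
import cv2,numpy as np
from scipy.optimize import least_squares
from bench import bot
C={c:(np.array(bot.camera_info(c)["intrinsics"]),np.array(bot.camera_info(c)["view"])) for c in("scene","top")}
def proj(c,p):
    K,V=C[c]; q=V[:3,:3]@np.asarray(p,float)+V[:3,3]; q=K@q; return q[:2]/q[2]
def ray(c,uv,z):
    K,V=C[c]; d=V[:3,:3].T@np.linalg.inv(K)@[uv[0],uv[1],1]; o=-V[:3,:3].T@V[:3,3]; return o+d*(z-o[2])/d[2]
def tri(us,ut):
    f=lambda p:np.r_[proj("scene",p)-us,proj("top",p)-ut]
    r=least_squares(f,[.5,0,.05]);return r.x,r.fun
E
python3 - <<'E'
from h import *
s=cv2.imread("pics/scene0.png");t=cv2.imread("pics/top0.png")
for n,im,(x0,y0,x1,y1) in(("scene",s,(180,222,240,265)),("top",t,(175,205,215,240))):
    c=im[y0:y1,x0:x1].astype(int);m=((c[...,2]-c[...,1]>60)&(c[...,2]-c[...,0]>50)&(c[...,1]<90)).astype(np.uint8)
    k,l,st,ce=cv2.connectedComponentsWithStats(m)
    print(n,[(a[4],(a[:4]+[x0,y0,0,0]).tolist(),np.round(b+[x0,y0],1).tolist()) for a,b in zip(st[1:],ce[1:])])
cs=cv2.resize(s[130:195,335:410],None,fx=8,fy=8,interpolation=2);ct=cv2.resize(t[170:250,360:450],None,fx=7,fy=7,interpolation=2)
cv2.imwrite("pics/gs.png",cs);cv2.imwrite("pics/gt.png",ct)
# coil
us,ut=np.array([217.3,277.]),np.array([186.25,253.5])
print("coil",tri(us,ut))
E
```

```text
scene [(np.int32(5), [222, 234, 1, 5], [222.0, 236.0]), (np.int32(43), [192, 238, 5, 19], [194.1, 247.0]), (np.int32(5), [222, 240, 1, 5], [222.0, 242.0]), (np.int32(3), [222, 249, 1, 3], [222.0, 250.0])]
top [(np.int32(21), [182, 214, 5, 6], [183.5, 216.9]), (np.int32(21), [204, 222, 5, 6], [206.0, 224.7])]
coil (array([0.41011161, 0.2609118 , 0.0068683 ]), array([ 0.1256069 ,  0.03080384, -0.12138286, -0.10917202]))
```

View pics/gs.png

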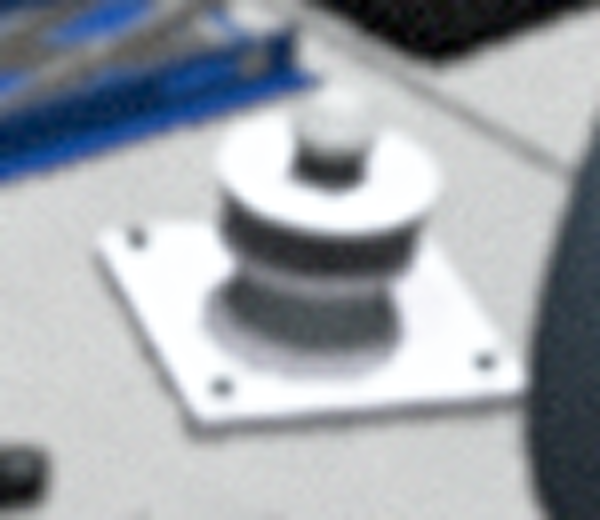

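View pics/gt.png

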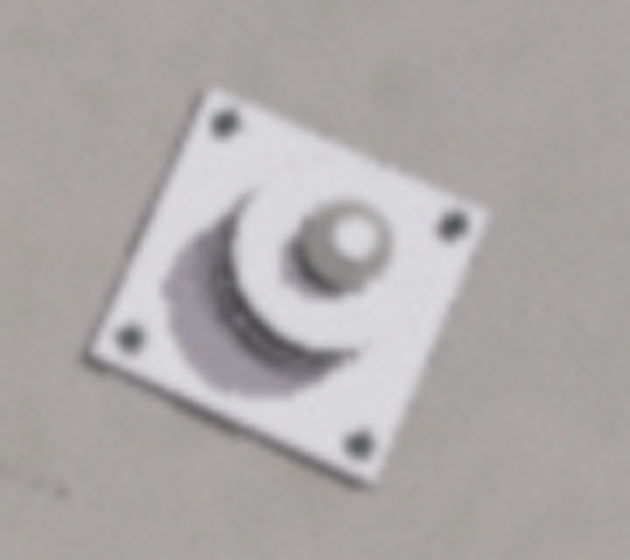

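Run:
```python
from h import *
r=lambda a:np.round(np.array(a)*1000,1)
print("tip top",r(ray("top",[410.9,204],.071)),"head",r(ray("top",[409.3,205.3],.062)),"plate",r(ray("top",[401.3,210.7],.006)))
print("net top",r(ray("top",[409.7,207.9],.05)),"scene",r(ray("scene",[376.1,151.5],.05)),"net",r(ray("scene",[376,149.1],.05)))
print("tip scene", r(ray("scene",[335+334/8,130+95/8],.071)))
for z in(.043,.034,.022):
  print(z,"eyes top",r(ray("top",[183.5,215.4],z)),r(ray("top",[206,223.4],z)))
# model fit
def model(q):
    x,y,a=q;R=np.array([[np.cos(a),-np.sin(a)],[np.sin(a),np.cos(a)]])
    P=lambda X,Y,Z:np.r_[R@[X,Y]+[x,y],Z]
    return P
def f(q):
    P=model(q);e=[]
    def add(c,p,uv): e.extend(proj(c,p)-uv)
    add("scene",P(-.036,0,.008),[217.3,277]);add("top",P(-.036,0,.008),[186.25,253.5])
    add("top",P(.033,.025,.030),[183.5,216.9]);add("top",P(.033,-.025,.030),[206,224.7])
    add("scene",P(.033,.025,.0235),[194.1,247]);add("scene",P(.033,-.025,.0235),[222.2,242])
    return np.array(e)
s=least_squares(f,[.44,.25,0]);print(s.x,np.round(s.fun,1),np.degrees(s.x[2]))
P=model(s.x);print("eyes",P(.033,0,.034),"cen",P(0,0,0))
```

```text
tip top [ 503.5 -178.2   71. ] head [ 502.8 -177.7   62. ] plate [ 503.  -177.7    6. ]
net top [ 500.1 -181.9   50. ] scene [ 501.5 -175.4   50. ] net [ 508.7 -182.2   50. ]
tip scene [ 504.9 -176.5   71. ]
0.043 eyes top [481.9 262.   43. ] [466.4 216.7  43. ]
0.034 eyes top [483.6 264.   34. ] [467.8 218.3  34. ]
0.022 eyes top [485.7 266.8  22. ] [469.8 220.4  22. ]
[ 0.44188694  0.25132488 -0.30199085] [ 0.3  0.8 -0.9  1.1 -0.3  0.2  0.6 -0.  -0.8 -1.   0.3 -1.7] -17.302801393452892
eyes [0.47339356 0.24150997 0.034     ] cen [0.44188694 0.25132488 0.        ]
```

>>> jog_arm([
  [85,12,-15,0,0],
  [85,23,-30,0,0],
  [85,23,-30,0,0],
  [85,23,-30,0,0],
  [85,23,-30,0,0],
  [85,23,-30,0,0],
  [85,23,-30,0,0],
  [85,23,-30,0,0],
  [85,23,-30,0,0],
  [85,23,-30,0,0],
  [85,23,-30,0,0],
  [85,23,-30,0,0],
])

```text
clock: 1.5
position: [0.3042, -0.1394, 0.2316]
eef_rot: [[0.975, 0.221, 0.001], [0.221, -0.975, -0.001], [0.001, 0.001, -1.0]]
ft_force: [0.5, -0.4, -0.0]
width: 0.998
```

>>> jog_arm([
  [85,23,-30,0,0],
  [85,23,-30,0,0],
  [85,23,-30,0,0],
  [85,23,-30,0,0],
  [85,23,-30,0,0],
  [85,23,-30,0,0],
  [85,23,-30,0,0],
  [85,23,-30,0,5],
  [85,23,-30,0,5],
  [85,23,-30,0,5],
  [85,10,-20,0,5],
  [85,0,0,0,5],
])

```text
clock: 2.5
position: [0.4825, 0.2206, 0.231]
eef_rot: [[0.977, -0.213, 0.001], [-0.213, -0.977, 0.001], [0.001, -0.001, -1.0]]
ft_force: [-0.3, -1.1, 0.7]
width: 0.989
```

>>> jog_arm([
  [85,0,0,10,5],
  [85,0,0,10,0.8],
  [85,0,0,0,0],
])

```text
clock: 2.75
position: [0.4801, 0.217, 0.2093]
eef_rot: [[0.952, -0.307, -0.003], [-0.307, -0.952, -0.001], [-0.002, 0.002, -1.0]]
ft_force: [-0.5, -1.1, -0.3]
width: 0.997
```

>>> jog_arm([
  [85,-7,-10,20,0],
  [85,-7,-11,30,0],
  [85,0,0,30,0],
  [85,0,0,29,0],
  [85,0,0,0,0],
])

```text
clock: 3.17
position: [0.4716, 0.2405, 0.098]
eef_rot: [[0.952, -0.306, -0.007], [-0.306, -0.952, -0.003], [-0.006, 0.005, -1.0]]
ft_force: [-0.3, -0.2, -0.7]
width: 0.995
```

```bash
cat > look.py <<'E'
import sys
from h import *
n=sys.argv[1]; b=list(map(int,sys.argv[2:]))
ims=[]
for i,c in enumerate(("scene","top")):
    im=bot.snapshot(c); cv2.imwrite(f"pics/{c}_{n}.png",im)
    u,v=b[2*i],b[2*i+1]; u=max(60,min(500,u));v=max(60,min(360,v))
    ims.append(cv2.resize(im[v-60:v+60,u-50:u+50],(400,480),interpolation=2))
cv2.imwrite(f"pics/z_{n}.png",np.hstack(ims))
o=bot.get_obs();print(o["clock"],np.round(o["position"],4),np.round(o["eef_rot"][:,0],3),np.round(o["joints"],2))
E
python3 look.py a 207 245 195 230
```

```text
3.2667 [0.4742 0.2414 0.1027] [ 0.952 -0.307 -0.001] [ 0.38  0.49  1.81 -0.    0.85  2.27]
```

View pics/z_a.png

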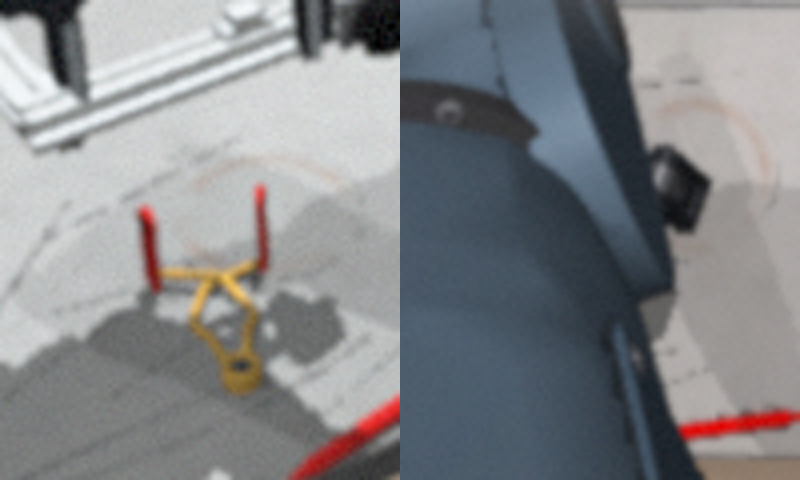

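The left half shows the untouched ring, with eyes at scene about (194,245) and (222,242) and the fingers coming in from above. The top view is blocked by the arm. Descending.

>>> jog_arm([
  [85,0,0,15,0],
  [85,0,0,25,0],
  [85,0,0,20,0],
  [85,0,0,16,0],
  [85,0,0,10,0],
  [85,0,0,0,0],
  [85,0,0,0,0],
])

```text
clock: 3.85
position: [0.475, 0.2418, 0.0176]
eef_rot: [[0.951, -0.308, 0.001], [-0.308, -0.951, 0.001], [0.001, -0.001, -1.0]]
ft_force: [-0.5, -0.4, 0.5]
width: 0.993
```

```bash
python3 look.py b 207 245 195 230
```

```text
3.95 [0.4751 0.242  0.0179] [ 0.951 -0.308  0.002] [0.38 0.64 1.83 0.   0.67 2.27]
```

View pics/z_b.png

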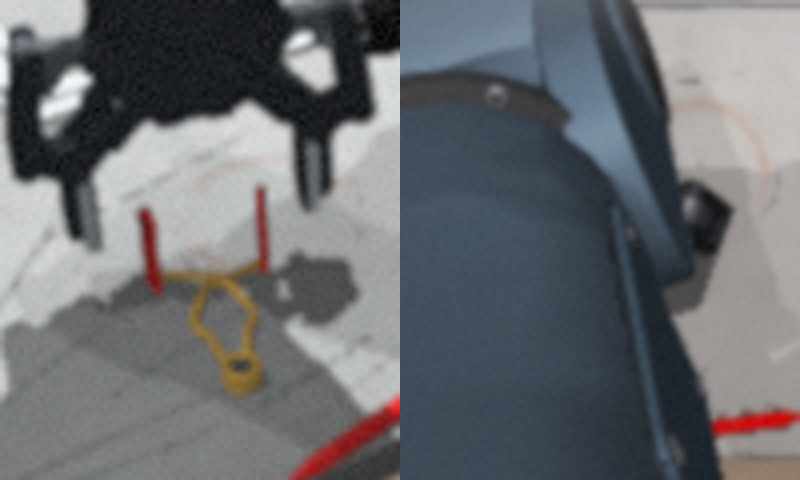

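Run:
```python
from h import *
R=np.array([[.951,-.308],[-.308,-.951]]) # rows: tool x,y
o=np.array([.4751,.242])
for uv in([179,246.2],[235,236.2]):
  for z in(.018,.031,.034): print(z,np.round(1e3*R@(ray("scene",uv,z)[:2]-o),1))
for n,uv in(("L",[157+148/4,185+212/4]),("R",[157+262/4,185+190/4])): print(n,np.round(1e3*R@(ray("scene",uv,.043)[:2]-o),1))
for n,uv in(("L",[157+152/4,185+285/4]),("R",[157+265/4,185+266/4])): print("bot",n,np.round(1e3*R@(ray("scene",uv,.0)[:2]-o),1))
```

```text
0.018 [ 10.9 -46.5]
0.031 [ -4.  -47.5]
0.034 [ -7.5 -47.7]
0.018 [ 9.5 50.3]
0.031 [-5.4 47.1]
0.034 [-8.8 46.3]
L [ -4.6 -21.7]
R [-4.  26.3]
bot L [ -1.7 -22.9]
bot R [-3.5 25.7]
```

>>> jog_arm([
  [70,0,2,0,0],
  [62,0,0,0,0],
  [55,0,0,0,0],
  [48,0,0,0,0],
  [40,0,0,0,0],
  [32,0,0,0,0],
  [25,0,0,0,0],
  [18,0,0,0,0],
  [10,0,0,0,0],
  [5,0,0,0,0],
  [5,0,0,0,0],
])

```text
clock: 4.87
position: [0.4762, 0.2405, 0.0184]
eef_rot: [[0.951, -0.309, 0.006], [-0.309, -0.951, 0.002], [0.005, -0.004, -1.0]]
ft_force: [3.7, -1.3, 16.7]
width: 0.129
```

```bash
python3 look.py c 207 245 195 230; python3 -c "
from bench import bot;o=bot.get_obs();print(o['width']*85.4,o['ft_force'])"
```

```text
4.9667 [0.4762 0.2406 0.0184] [ 0.951 -0.309  0.005] [ 0.38  0.63  1.83 -0.    0.67  2.27]
10.69882016405391 [ 3.65513038 -1.53870916 16.28474847]
```

View pics/z_c.png

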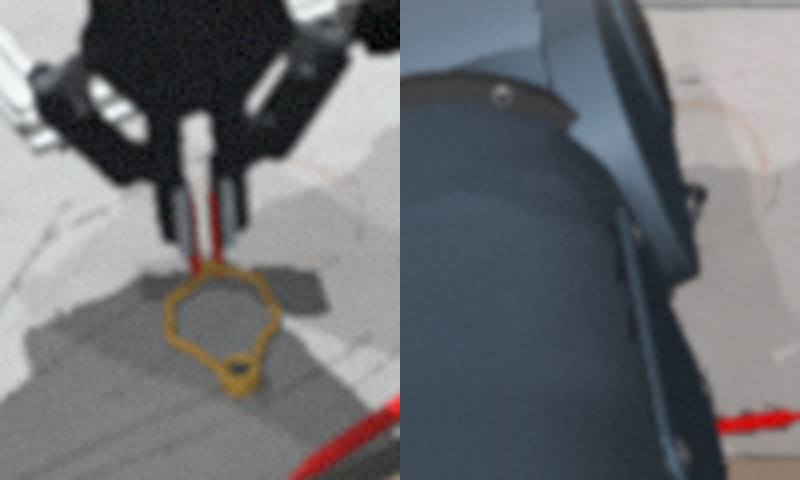

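Pinched: the scene crop shows both eyes parallel between the pads and the circle opened wide. Lifting.

>>> jog_arm([
  [5,0,0,-5,0],
  [5,0,0,-10,0],
  [5,0,0,-20,0],
  [5,0,0,-25,0],
  [5,0,0,-25,0],
  [5,0,0,-25,0],
  [5,0,0,-20,0],
  [5,0,0,-10,0],
  [5,0,0,0,0],
])

```text
clock: 5.72
position: [0.4743, 0.2401, 0.1585]
eef_rot: [[0.951, -0.308, 0.003], [-0.308, -0.951, 0.001], [0.003, -0.002, -1.0]]
ft_force: [0.1, -0.2, -0.7]
width: 0.12
```

```bash
python3 look.py d 207 180 195 230; python3 -c "
from bench import bot;o=bot.get_obs();print(o['width']*85.4,o['ft_force'])"
```

```text
5.8167 [0.4731 0.2396 0.1557] [ 0.951 -0.309 -0.001] [ 0.38  0.41  1.77 -0.    0.96  2.27]
10.957158025931262 [-0.2575749  -0.20263866 -0.5567468 ]
```

View pics/z_d.png

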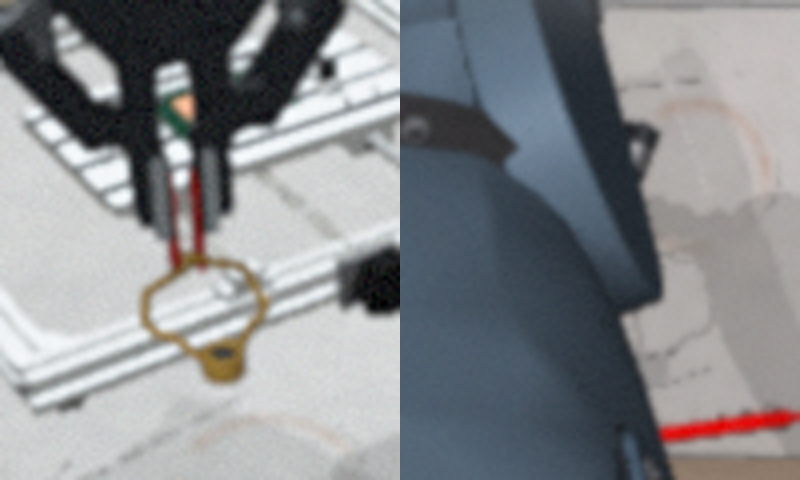

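>>> jog_arm([
  [5,8,16,0,0],
  [5,15,30,0,0],
  [5,15,30,0,0],
  [5,15,30,0,0],
  [5,15,30,0,0],
  [5,15,30,0,0],
  [5,15,30,0,0],
  [5,15,30,0,0],
  [5,15,30,0,0],
  [5,15,30,0,0],
  [5,15,30,0,0],
  [5,15,30,0,0],
])

```text
clock: 6.82
position: [0.5305, -0.1442, 0.1545]
eef_rot: [[0.951, -0.309, -0.003], [-0.309, -0.951, 0.001], [-0.003, -0.0, -1.0]]
ft_force: [1.3, 0.4, -0.4]
width: 0.126
```

>>> jog_arm([
  [5,12,25,0,0],
  [5,8,16,0,0],
  [5,0,0,0,0],
  [5,0,0,0,0],
])

```text
clock: 7.15
position: [0.5369, -0.1882, 0.1545]
eef_rot: [[0.951, -0.31, -0.003], [-0.31, -0.951, 0.001], [-0.003, -0.0, -1.0]]
ft_force: [0.1, 0.3, -1.5]
width: 0.122
```

```bash
python3 look.py e 370 110 405 190; python3 -c "
from bench import bot;o=bot.get_obs();print(o['width']*85.4,o['ft_force'])"
```

```text
7.25 [ 0.5371 -0.187   0.1552] [ 0.951 -0.308 -0.002] [-0.42  0.47  1.67  0.    1.    1.47]
10.616855247962715 [ 0.79570254 -0.88712607 -0.78901987]
```

View pics/z_e.png

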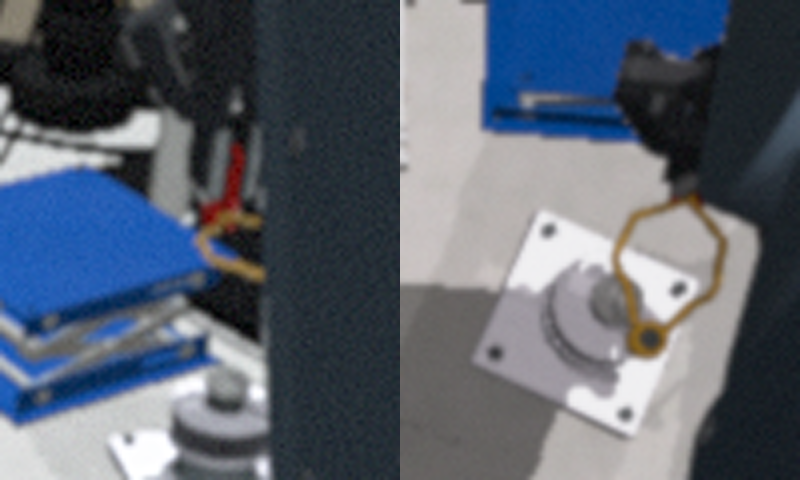

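Run:
```python
from h import *
T=np.array([.5371,-.187,.1552]);X=np.array([.951,-.308,0]);Y=np.array([.308,.951,0]) # ring axes
def P(x0,pit,h,x,y,z):
    # hinge at grasp point; ring x offset, pitch
    p=T+0; cx=x-.037; cz=z-h
    return p+X*(x0+cx*np.cos(pit)+cz*np.sin(pit))+Y*y+np.array([0,0,1])*(-cx*np.sin(pit)*-1+cz*np.cos(pit))
for pit in(0,.1,.2):
  for h in(.018,):
    a=[proj("top",P(.001,pit,h,*q)) for q in((-.036,0,.008),(.037,0,.003))]
    b=[proj("scene",P(.001,pit,h,*q)) for q in((-.036,0,.008),(.037,0,.003))]
    print(pit,np.round(a,1).tolist(),np.round(b,1).tolist())
print("obs",[417.5,214.75],[426.25,180])
for z in(.125,.135,.145,.155):print(z,np.round(1e3*ray("top",[417.5,214.75],z),1))
g=[.503,-.1775];print(np.round(1e3*P(.001,0,.018,0,0,0),1))
```

```text
0 [[416.7, 215.0], [426.8, 176.9]] [[391.1, 117.6], [373.6, 103.9]]
0.1 [[415.4, 216.1], [426.6, 177.6]] [[390.7, 121.2], [374.0, 104.2]]
0.2 [[414.1, 216.7], [426.5, 178.4]] [[390.1, 124.4], [374.3, 104.4]]
obs [417.5, 214.75] [426.25, 180]
0.125 [ 472.8 -172.6  125. ]
0.135 [ 470.9 -169.4  135. ]
0.145 [ 469.1 -166.2  145. ]
0.155 [ 467.2 -163.   155. ]
[ 502.9 -175.9  137.2]
```

The top crop shows the ring held level and spread above the shaft: coil at (417.5,215) where the model predicts (416.7,215). Lowering it to just above the tip.

>>> jog_arm([
  [5,0,1,5,0],
  [5,0,0,12,0],
  [5,0,0,16,0],
  [5,0,0,12,0],
  [5,0,0,5,0],
  [5,0,0,0,0],
  [5,0,0,0,0],
])

```text
clock: 7.83
position: [0.5374, -0.1888, 0.1062]
eef_rot: [[0.951, -0.308, -0.0], [-0.308, -0.951, 0.0], [-0.0, -0.0, -1.0]]
ft_force: [-0.1, -0.5, -0.9]
width: 0.131
```

```bash
python3 look.py f 375 135 408 195; python3 -c "
from bench import bot;o=bot.get_obs();print(o['width']*85.4,o['ft_force'])"
```

```text
7.9333 [ 0.5378 -0.189   0.1069] [ 0.951 -0.309  0.001] [-0.42  0.54  1.7   0.    0.9   1.46]
10.57451234353242 [-0.2142533  -0.37931459 -0.07029354]
```

View pics/z_f.png

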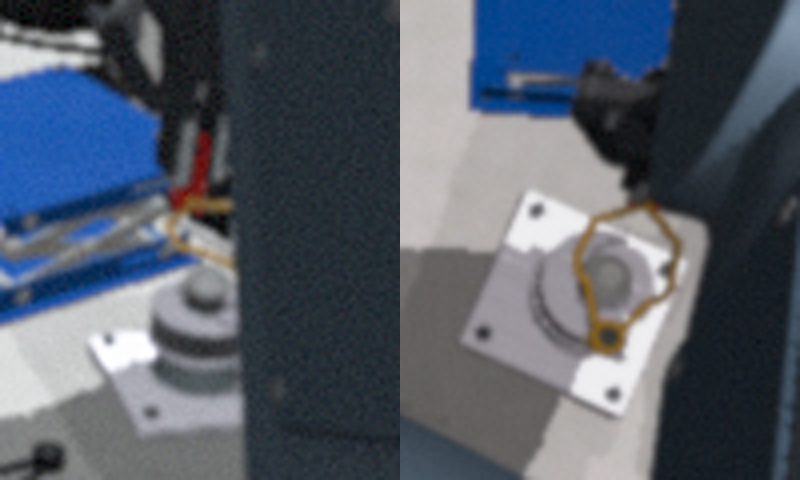

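Run:
```python
from h import *
r=lambda u,v,z:np.round(1e3*ray("top",[358+(u-400)/4,135+v/4],z),1)
c=r(607,336,.096);a=r(645,205,.091);print("coil",c,"apex",a,"L",r(577,255,.091),"R",r(680,250,.091),"tip",r(610,272,.071))
X=np.array([.951,-.309,0]);print("centre from coil",c+36*X, "exp",[537.8-36*.951,-189+36*.309])
```

```text
coil [ 470.1 -167.2   96. ] apex [ 533.4 -189.2   91. ] L [ 509.1 -156.5   91. ] R [ 512.  -204.4   91. ] tip [ 505.5 -177.5   71. ]
centre from coil [ 504.336 -178.324   96.   ] exp [503.56399999999996, -177.876]
```

>>> jog_arm([
  [5,0,0,6,0],
  [5,0,0,10,0],
  [5,0,0,10,0],
  [5,0,0,5,0],
  [5,0,0,0,0],
  [5,0,0,0,0],
])

```text
clock: 8.43
position: [0.5372, -0.1888, 0.0748]
eef_rot: [[0.951, -0.309, -0.001], [-0.309, -0.951, 0.0], [-0.001, -0.0, -1.0]]
ft_force: [0.1, 0.2, -0.9]
width: 0.122
```

```bash
python3 look.py g 375 135 408 195; python3 -c "
from bench import bot;o=bot.get_obs();print(o['width']*85.4,o['ft_force'])"
```

```text
8.5333 [ 0.5376 -0.189   0.0755] [ 0.951 -0.309  0.   ] [-0.42  0.59  1.72  0.    0.84  1.46]
10.860280666598896 [ 0.46711228  1.06601064 -0.34857449]
```

View pics/z_g.png

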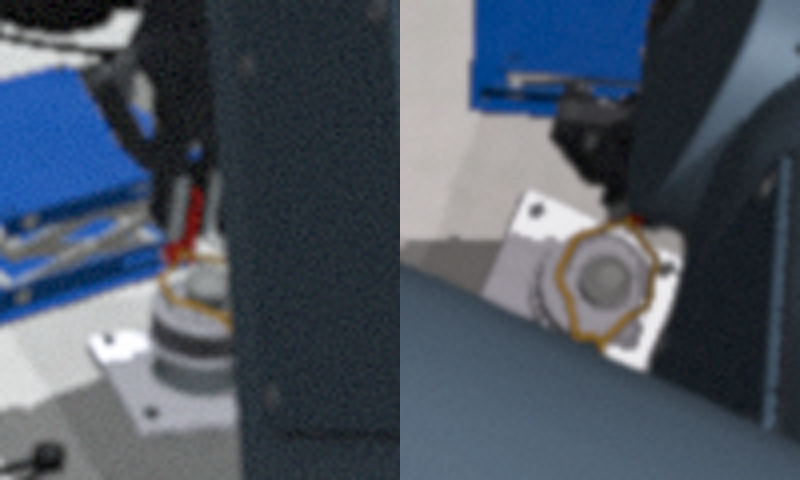

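>>> jog_arm([
  [5,0,0,3,0],
  [5,0,0,2,0],
  [5,0,0,0,0],
  [5,0,0,0,0],
])

```text
clock: 8.87
position: [0.5373, -0.1889, 0.0702]
eef_rot: [[0.951, -0.309, -0.0], [-0.309, -0.951, 0.0], [-0.0, -0.0, -1.0]]
ft_force: [-0.1, 0.4, -0.5]
width: 0.124
```

>>> jog_arm([
  [5,0,0,1,0],
  [5,0,0,0,0],
  [5,0,0,0,0],
])

```text
clock: 9.12
position: [0.5374, -0.1889, 0.0693]
eef_rot: [[0.951, -0.309, 0.0], [-0.309, -0.951, -0.0], [0.0, 0.0, -1.0]]
ft_force: [-0.3, -1.4, -0.9]
width: 0.123
```

>>> jog_arm([
  [5,0,0,1,0],
  [5,0,0,0,0],
  [5,0,0,0,0],
])

```text
clock: 9.37
position: [0.5373, -0.1889, 0.0683]
eef_rot: [[0.951, -0.309, -0.0], [-0.309, -0.951, 0.0], [-0.0, 0.0, -1.0]]
ft_force: [-0.3, -0.0, -0.7]
width: 0.124
```

>>> jog_arm([
  [5,0,0,1,0],
  [5,0,0,0,0],
  [5,0,0,0,0],
])

```text
clock: 9.62
position: [0.5376, -0.189, 0.0675]
eef_rot: [[0.951, -0.309, 0.0], [-0.309, -0.951, -0.0], [0.0, 0.0, -1.0]]
ft_force: [-0.3, -0.2, 3.5]
width: 0.122
```

Contact shows at +3.5 N. I'll open gradually, lowering slightly to offset the upward swing of the pads.

>>> jog_arm([
  [18,0,0,0,0],
  [22,0,0,0.2,0],
  [26,0,0,0.4,0],
  [30,0,0,0.5,0],
  [34,0,0,0.5,0],
  [38,0,0,0.6,0],
  [42,0,0,0.6,0],
  [46,0,0,0.6,0],
  [50,0,0,0.6,0],
  [50,0,0,0,0],
])

```text
clock: 10.45
position: [0.5372, -0.1888, 0.0631]
eef_rot: [[0.951, -0.309, -0.001], [-0.309, -0.951, 0.0], [-0.001, -0.0, -1.0]]
ft_force: [-0.4, 2.1, 0.7]
width: 0.583
```

```bash
python3 look.py i 375 135 408 195; python3 -c "
from bench import bot;o=bot.get_obs();print(o['width']*85.4,o['ft_force'])"
```

```text
10.55 [ 0.5371 -0.1888  0.0632] [ 0.951 -0.309 -0.001] [-0.42  0.61  1.72 -0.    0.81  1.46]
50.16560805847624 [-0.67761528  1.3421089   0.9731122 ]
```

View pics/z_i.png

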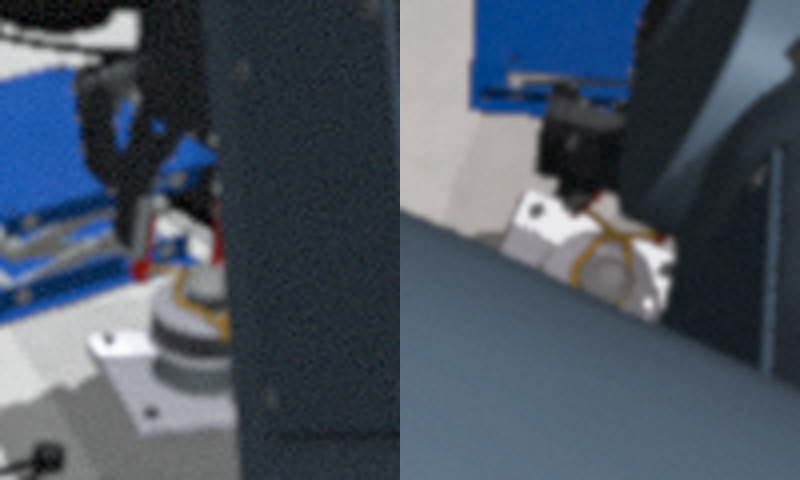

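>>> jog_arm([
  [54,0,0,0,0],
  [58,0,0,0,0],
  [62,0,0,0,0],
  [66,0,0,0,0],
  [70,0,0,0,0],
  [72,0,0,0,0],
  [72,0,0,0,0],
])

```text
clock: 11.13
position: [0.5375, -0.1889, 0.0633]
eef_rot: [[0.951, -0.309, 0.0], [-0.309, -0.951, -0.0], [0.0, 0.0, -1.0]]
ft_force: [-0.9, 0.3, 0.3]
width: 0.843
```

```bash
python3 look.py j 375 135 408 195; python3 -c "
from bench import bot;o=bot.get_obs();print(o['width']*85.4,o['ft_force'])"
```

```text
11.2333 [ 0.5374 -0.1889  0.0633] [ 0.951 -0.309  0.   ] [-0.42  0.61  1.72 -0.    0.81  1.46]
71.91796636620177 [-0.56737253  0.00180126 -0.01573157]
```

View pics/z_j.png

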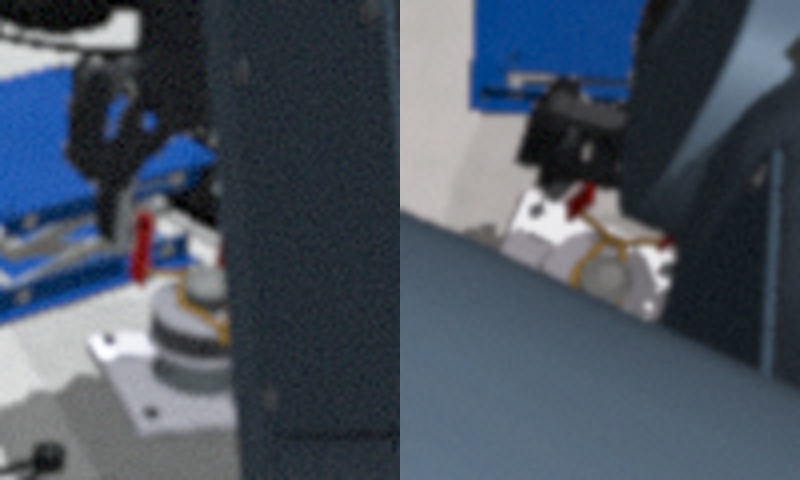

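The left eye is clear of its pad and the force is about 0. Rising straight up, then moving aside to look.

>>> jog_arm([
  [72,0,0,-3,0],
  [72,0,0,-6,0],
  [72,0,0,-12,0],
  [72,0,0,-20,0],
  [72,0,0,-25,0],
  [72,0,0,-30,0],
  [72,0,0,-30,0],
  [72,0,0,-20,0],
  [72,0,0,-5,0],
])

```text
clock: 11.98
position: [0.5387, -0.1894, 0.2193]
eef_rot: [[0.951, -0.309, 0.006], [-0.309, -0.951, -0.003], [0.007, 0.001, -1.0]]
ft_force: [0.2, -1.0, 1.2]
width: 0.841
```

>>> jog_arm([
  [72,-8,15,0,0],
  [72,-15,25,0,0],
  [72,-20,33,0,0],
  [72,-20,33,0,0],
  [72,-20,33,0,0],
  [72,-20,33,0,0],
  [72,-20,33,0,0],
  [72,-15,25,0,0],
  [72,-8,15,0,0],
  [72,0,0,0,0],
])

```text
clock: 12.82
position: [0.3207, -0.3785, 0.2145]
eef_rot: [[0.95, -0.312, -0.0], [-0.312, -0.95, -0.0], [-0.0, 0.0, -1.0]]
ft_force: [-0.0, 0.2, 0.6]
width: 0.842
```

```bash
python3 look.py k 375 145 408 205
```

```text
12.9167 [ 0.3227 -0.3768  0.2144] [ 0.951 -0.31  -0.   ] [-0.96  0.27  1.81  0.    1.06  0.93]
```

View pics/z_k.png

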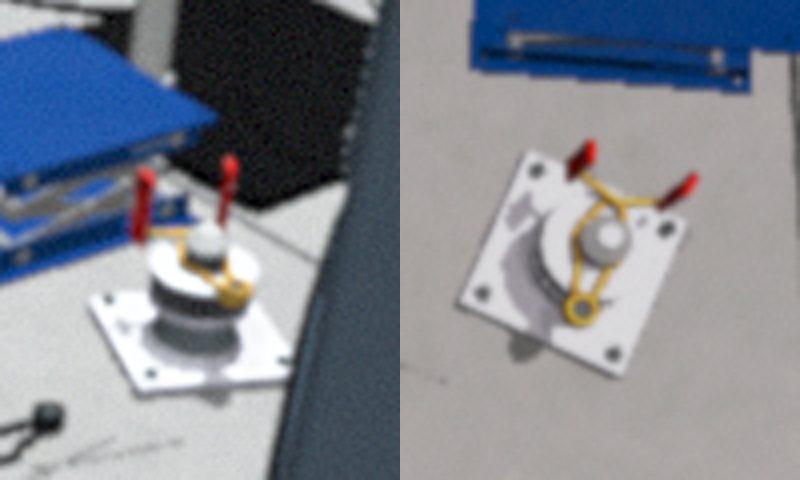

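Run:
```python
from h import *
t=lambda u,v:np.array([358+(u-400)/4,145+v/4]); s=lambda u,v:np.array([325+u/4,85+v/4])
for n,a,b in(("coil",s(235,290),t(581,308)),("eyeL top",s(147,171),t(590,142)),("eyeR top",s(231,158),t(692,177)),("eyeL bot",s(142,241),t(575,175)),("eyeR bot",s(223,222),t(667,206)),("tip",s(207,230),t(611,236))):
    p,f=tri(a,b);print(n,np.round(1e3*p,1),np.round(f,1))
print([(d["p"],d["point"]) for d in bot.place_of("top","blue_ring")], bot.get_obs()["clock"])
```

```text
coil [ 471.7 -167.1   53.4] [ 0.1  0.  -0.1 -0.1]
eyeL top [ 543.5 -165.2   90.2] [-0.8 -0.1  0.5  0.6]
eyeR top [ 527.2 -211.1   91.3] [-0.4 -0.   0.3  0.3]
eyeL bot [ 539.2 -167.8   49.1] [ 0.4  0.  -0.3 -0.3]
eyeR bot [ 522.5 -210.1   55.2] [ 0.4  0.  -0.2 -0.3]
tip [ 504.5 -177.9   69.1] [ 0.5  0.  -0.3 -0.3]
[(0.56, [281.4, 240.4])] 12.9667
```

```bash
python3 -c "
from bench import bot
print(bot.hand_in());o=bot.get_obs();print(o['clock'],o['ft_force'])"
```

```text
the job is handed in; nothing more can be done
None
the job is handed in; nothing more can be done
```

The red-eyed ring is contracted in the groove, lying flat on the pulley, and the job is handed in at about 13 s on the robot's clock. I pinched its eyes, carried it spread over the shaft, and lowered it until it lightly touched the pulley. Then I opened the fingers gradually and moved the arm clear.

Last checks, measured from both cameras:
- **Contracted:** the eye tops are 48.7 mm apart, against 48 mm relaxed.
- **Centred:** the ring's centre is about 2 mm from the shaft axis.
- **Height and level:** coil height 53 mm and eye tops 90–91 mm fit a ring flat on the 50 mm pulley top. The two eye feet measured 49 and 55 mm, so level is confirmed only to within a few millimetres.
- **Blue ring:** it was not touched. The network put it about 2 px (about 4 mm) from its first reading, which is within its usual error.

The hand-in gave no verdict, and I could not read the state after it.

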